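# Build the display pile and present the marble dish over it

## Robot

A 7-joint arm with a two-finger parallel gripper is mounted at the origin on the work surface; the furniture and walls round the work are solid. World frame = base frame: x ahead of the robot, y to its left, z up, the work surface at z = 0. Lengths are in m, angles in rad, forces in N, time in s.
With the tool pointing down it reaches from about 0.425 to 0.925 m from the base axis. Payload 6.8 kg.
Tool frame: the origin (TCP) lies on the centre line of the jaws, within the pads' length; the fingertips stand bot.tip_reach ahead of it and the grasp point (between the pads) lies 3 mm ahead of it (bot.tip_reach is the distance from the TCP to the fingertips, in m); z points along the fingers, y is the line along which they close (so a half turn about z gives the same grasp; the last joint's range is limited). The gripper opens to 85 mm and grips with 20 to 120 N. Pads are 22 mm wide; open, the fingers measure 114 mm over their backs; the gripper's body (76 mm by 85 mm) begins 54 mm behind the grasp point. The pads swing forward as they close: fully open they stand 13 mm farther back than shut.
Start: joints at [1.131, 0.477, 0.022, 1.555, -0.011, 1.109, -0.083], TCP at [0.22, -0.638, 0.253] pointing down, gripper open.
Joint ranges: [-2.96, 2.96], [-0.34, 2.1], [-1.41, 1.46], [0.24, 2.44], [-1.37, 4.51], [0.17, 1.92], [-2.96, 2.96]. Speed limits (rad/s): [2.39, 2.39, 3.14, 3.14, 3.14, 3.14, 3.14].

## Interface

Orientations are given as a unit quaternion [w, x, y, z].
In Python, from station import bot gives the robot as it stands.
- The arm moves only by the tool jog_arm, never from a script. Its argument "deltas" is a list of rows, each a list of 7 numbers: the shift along the world's x, y, z in m, then the turn, a rotation vector about the world's x, y, z in rad, then the opening, from 0 (shut) to 1 (fully open). In form: [[x, y, z, rx, ry, rz, grip], ...]. A call has 1 to 10 rows; each row shifts and turns the commanded pose from where the row before left it; what a row does not reach is not made up. A row lasts 1/10 s, in which the tool goes at most 50 mm and 8.59 degrees, less where a joint would pass 70% of its speed; a pose out of reach is approached as far as the arm can. A call with a gripper value outside its range is refused whole. The fingers move at their own pace and stop on an object; "newtons" is the grip in N (left out, the last holds). Time passes only in rows, so rows that do not move let the fingers close. It gives the time, the measured TCP pose, the force, the opening and the grip force at its end, in the units of the state.
- bot.get_obs(): the state, without advancing time (a new reading comes with each control period).
- bot.read_camera(name): name is "side" or "top" or "wrist"; returns a dict with "img" (420x560x3 uint8, red, green, blue), "K" (3x3 intrinsics, pixels), "eye" and "attitude" of the camera in the world. Camera axes: x right, y down, z forward; pixel columns grow to the right and rows downward; lengths in m; the calibration is good to about 2 mm. The wrist camera is an equidistant fisheye: a pixel r from the principal point sees the ray r / f radians off the axis. A picture is of the moment at which its call begins. There is no depth.
- bot.hand_in(): hands the job in; it is judged then, once.
The state is a dict: "t": time; "q": joint angles; "joint_vel": joint speeds; "joint_torque": joint torques, N m; "eef_pos": TCP position; "tool_rot": TCP orientation; "contact_force": force on the tool from outside, world axes, zero at the start; "torque": the same for the moment, N m; "gripper_width": opening from 0.0 (shut) to 1.0 (fully open); "grasp_force": force on a finger pad.
Only numpy, scipy, OpenCV 4.12 (cv2) and the standard library are available. Lean on these libraries where they do the work, as an engineer would, in place of code of your own. Each camera call takes 0.05 s, during which the arm holds its last target. There are 200 camera calls.

## Task

Lay the two loose wooden boards one on the other squarely on the like board fixed to the table left of the dish, edges flush, and let go of them. Then lift the marble dish by its handle, keep it level with the marble in its middle, give it a quarter turn in the air so that its thumb tab points to the robot's side and its handle runs along the boards, and bring it centred over the pile, about 7 cm clear of the top board. Finish holding the dish still there: do not put it down, and leave the cups and mugs as they stand.

Things in the scene. Friction and masses are not known exactly. Their poses are not given: they have to be found in the camera images.
- base_board: plain wooden display board, 56 mm (x) by 110 mm (y) by 22 mm (z), fixed to the table to the left of the dish (the loose ones lie to its right): the bottom of the pile. Origin at the centre of its underside; its y axis is its long way, its -x side faces the robot.
- board_a: loose wooden board like the fixed one, 56 mm (x) by 110 mm (y, long way) by 22 mm thick, about 0.1 kg, lying flat. Origin at the centre of its underside. It may lie above or below board_b in the pile. It can be gripped across its 56 mm width.
- board_b: the other loose wooden board, the same in every way.
- dish: round terracotta dish, 133 mm across, rim 27 mm high, about 0.3 kg, origin at the centre of its underside, z up. Its floor falls to the middle (6 mm above the origin) at 6 degrees within 25 mm of it, 18 degrees beyond. Arched wooden handle along the dish's y axis. A half-round thumb tab sticks out on its -x side; at the start it points about to the robot's right (-y).
- dish_grip (a point): middle of the handle bar, above the dish's middle, 95 mm above its underside. The bar is straight, along the dish's y axis, 14 mm square in section, 143 mm long, on uprights at y = +/-68 mm.
- dish_tab (a point): on the thumb tab (its tip is 93 mm out), 80 mm from the dish's middle, on its -x side.
- marble: loose glass marble of 24 mm diameter, 20 g, lying in the middle of the dish; it rolls freely.
- marble_center (a point): centre of the marble.
- cup_near: handleless terracotta cup, 77 mm across, 74 mm high, standing behind the fixed board; origin at the centre of its foot. Leave alone.
- cup_left: handleless terracotta cup, 77 mm across, 74 mm high, behind and to the left; leave alone.
- mug_back: terracotta mug with handle, 106x154x86 mm, standing behind the dish; origin at the centre of its foot; leave alone.
There are look-alikes about, which are no part of the job. Leave any blue or red look-alike of the board_b alone.

How it is judged:
On the way, in this order (a step that is already met when the one before it is completed fails the run):
1. both loose boards lie squarely on the fixed one, let go (((height (world z) of board_a between 0.018 and 0.026 m and horizontal distance between each of board_a, board_b and base_board below 0.009 m and angle between the y axis of each of board_a, board_b and the y axis of base_board, either way round below 0.1 rad and angle between each of board_a, board_b's own z axis and vertical below 0.06 rad and linear speed of each of board_a, board_b below 0.03 m/s and contact force between each of board_a, board_b and the arm below 0.1 N and contact force between each of board_a, board_b and the fingers below 0.1 N and height (world z) of board_b between 0.04 and 0.048 m) or (height (world z) of board_b between 0.018 and 0.026 m and horizontal distance between each of board_b, board_a and base_board below 0.009 m and angle between the y axis of each of board_b, board_a and the y axis of base_board, either way round below 0.1 rad and angle between each of board_b, board_a's own z axis and vertical below 0.06 rad and linear speed of each of board_b, board_a below 0.03 m/s and contact force between each of board_b, board_a and the arm below 0.1 N and contact force between each of board_b, board_a and the fingers below 0.1 N and height (world z) of board_a between 0.04 and 0.048 m))), for 0.2 s.
2. the dish is lifted clear of the table, not yet turned (height (world z) of dish above 0.02 m and angle between the x axis of dish and the y axis of base_board, either way round below 0.35 rad), for 0.05 s.
At the end, for the whole second after the job is handed in: both boards released on the fixed one (within 9 mm, 0.1 rad); fingers hold the dish still, 4-12 cm above the pile, centred within 18 mm, tilt under 0.08 rad, handle along the boards within 0.15 rad, tab to the robot's side, marble within 14 mm of the middle (((height (world z) of board_a between 0.018 and 0.026 m and horizontal distance between each of board_a, board_b and base_board below 0.009 m and angle between the y axis of each of board_a, board_b and the y axis of base_board, either way round below 0.1 rad and angle between each of board_a, board_b's own z axis and vertical below 0.06 rad and linear speed of each of board_a, board_b below 0.03 m/s and contact force between each of board_a, board_b and the arm below 0.1 N and contact force between each of board_a, board_b and the fingers below 0.1 N and height (world z) of board_b between 0.04 and 0.048 m) or (height (world z) of board_b between 0.018 and 0.026 m and horizontal distance between each of board_b, board_a and base_board below 0.009 m and angle between the y axis of each of board_b, board_a and the y axis of base_board, either way round below 0.1 rad and angle between each of board_b, board_a's own z axis and vertical below 0.06 rad and linear speed of each of board_b, board_a below 0.03 m/s and contact force between each of board_b, board_a and the arm below 0.1 N and contact force between each of board_b, board_a and the fingers below 0.1 N and height (world z) of board_a between 0.04 and 0.048 m)) and horizontal distance between dish and base_board below 0.018 m and height (world z) of dish between 0.106 and 0.186 m and angle between the x axis of dish and the x axis of base_board, either way round below 0.15 rad and x of dish_tab in the frame of base_board below -0.05 m and angle between dish's own z axis and vertical below 0.08 rad and horizontal distance between marble_center and dish below 0.014 m and distance between marble_center and dish below 0.035 m and linear speed of dish below 0.03 m/s and angular speed of dish below 0.2 rad/s and contact force between dish and the fingers above 1 N); the arm keeps its last pose, push and grip.
It fails at once if the dish is tipped by more than 0.2 rad (angle between dish's own z axis and vertical above 0.2 rad).
It fails at once if the marble rolls more than 30 mm from the dish's middle (distance between marble_center and dish above 0.038 m).
It fails at once if a cup or mug is pushed by more than 20 mm or tipped (distance of any of cup_near, mug_back, cup_left from where it was at the start of the episode above 0.02 m or angle between any of cup_near, mug_back, cup_left's own z axis and vertical above 0.3 rad).
It also fails if it takes over 72 s, if anything falls off the work surface, if the arm or the gripper's body presses on something with over 40 N, if the wrist force passes 120 N, or if a joint passes its speed limit or range.

## Working session

There is one attempt and no reset: what is moved stays moved. The work goes in short steps, Python scripts to look and compute and a tool call to move; the robot and the scene stay as the last step left them, time stands still between calls to the robot, and variables do not carry over. Pictures are saved under pics/ and viewed, at most 10 in all, crops included, and the job is handed in when it is done.

Besides the shell and the picture viewer there is one more tool, called after "Call:" by a JSON object that holds its "method" and its "body". jog_arm: Moves the arm, as the interface text tells. Its arguments: {"type":"object","properties":{"deltas":{"type":"array"},"newtons":{"type":"number"}},"required":["deltas"]}

```bash
ls && mkdir -p pics
python3 - <<'E'
from station import bot
import cv2,numpy as np
o=bot.get_obs();print({k:np.round(v,3).tolist() for k,v in o.items()},bot.tip_reach)
for n in("top","side"):
    c=bot.read_camera(n);print(n,c["K"],c["eye"],c["attitude"])
    cv2.imwrite(f"pics/{n}0.png",c["img"][...,::-1])
E
```

```text
pics
{'t': 0.0, 'q': [1.131, 0.478, 0.022, 1.556, -0.011, 1.109, -0.083], 'joint_vel': [0.0, -0.0, -0.001, -0.001, -0.0, -0.001, 0.0], 'joint_torque': [-0.0, -59.644, 1.608, -28.12, 0.012, 0.009, 0.0], 'eef_pos': [0.22, -0.638, 0.252], 'tool_rot': [-0.001, 0.986, 0.165, -0.0], 'contact_force': [-0.092, -0.674, 0.912], 'torque': [-0.018, 0.05, -0.017], 'grasp_force': 0.0, 'gripper_width': 1.0} 0.022
top [[411.67603773   0.         282.11469032]
 [  0.         411.67603773 208.27628564]
 [  0.           0.           1.        ]] [ 0.36810356 -0.00497914  1.34496187] [-0.03405589  0.7116633  -0.70115062  0.02762865]
side [[464.82258764   0.         278.7315524 ]
 [  0.         464.82258764 212.44571707]
 [  0.           0.           1.        ]] [0.48650383 1.32299808 0.80803838] [-0.00584858 -0.01027267  0.85830213 -0.5130085 ]
```

View pics/top0.png

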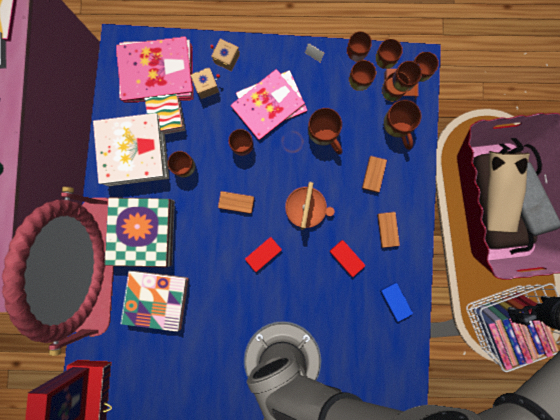

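View pics/side0.png

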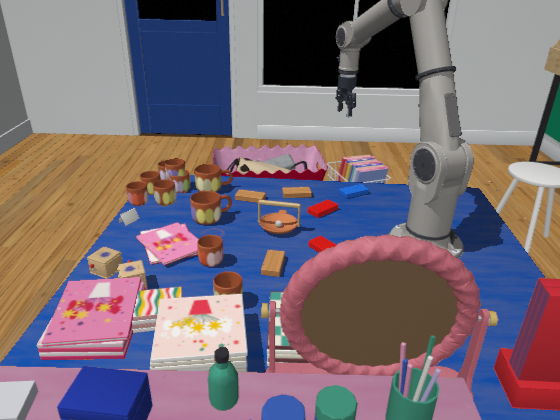

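The top view shows the fixed board at (237,203), left of the dish at (307,207). The tab is at (331,211), so it points to the robot's right. There are two wooden loose boards, at (374,174) and (389,230). The look-alikes are red at (263,254) and (348,259) and blue at (397,302). The plain wooden ones fit the description. I'll measure them and confirm with one crop.

```bash
cat > h.py <<'E'
from station import bot
import cv2,numpy as np
from scipy.spatial.transform import Rotation as R
from scipy.optimize import minimize
def cam(n):
    c=bot.read_camera(n); w,x,y,z=c["attitude"]; c["R"]=R.from_quat([x,y,z,w]).as_matrix(); return c
def px2w(c,uv,z):
    d=c["R"]@np.linalg.inv(c["K"])@[uv[0],uv[1],1]; return c["eye"]+d*(z-c["eye"][2])/d[2]
def w2px(c,P):
    p=(np.atleast_2d(P)-c["eye"])@c["R"]@c["K"].T; return p[:,:2]/p[:,2:]
def wood(c,uv,r=32):
    "mask of the wooden-coloured blob at uv"
    hsv=cv2.cvtColor(c["img"],cv2.COLOR_RGB2HSV); m=cv2.inRange(hsv,(4,60,60),(25,255,255))
    n,l,s,ce=cv2.connectedComponentsWithStats(m)
    k=[i for i in range(1,n) if s[i,4]>60]; i=min(k,key=lambda i:np.hypot(*(ce[i]-uv)))
    return (l==i).astype(np.uint8)*255,s[i],ce[i]
def boxfit(c,m,z0=0,guess=None,h=.022):
    "fit x,y,yaw of a 56x110 box standing at z0 to mask m (soft IoU at 8x)"
    S=8; ys,xs=np.nonzero(m); o=np.array([xs.min()-6,ys.min()-6]); w=xs.max()-o[0]+7; hh=ys.max()-o[1]+7
    M=cv2.resize(m[o[1]:o[1]+hh,o[0]:o[0]+w],None,fx=S,fy=S,interpolation=cv2.INTER_LINEAR)>127
    C=np.array([[a*.028,b*.055,e] for a in(-1,1) for b in(-1,1) for e in(z0,z0+h)])
    def f(p):
        P=C.copy(); P[:,:2]=C[:,:2]@R.from_euler('z',p[2]).as_matrix()[:2,:2].T+p[:2]
        q=(w2px(c,P)-o+.5)*S-.5; im=np.zeros(M.shape,np.uint8)
        cv2.fillConvexPoly(im,cv2.convexHull((q*16).astype(np.int32)),1,shift=4); im=im>0
        return 1-(im&M).sum()/(im|M).sum()
    if guess is None:
        rc=cv2.minAreaRect(np.c_[xs,ys].astype(np.float32)); b=cv2.boxPoints(rc)
        W=[px2w(c,q,z0+h) for q in b]; e=max((W[1]-W[0],W[2]-W[1]),key=np.linalg.norm)
        guess=[*px2w(c,rc[0],z0+h)[:2],np.arctan2(-e[0],e[1])]
    s=np.array(guess)+np.array([[0,0,0],[.006,0,0],[0,.006,0],[0,0,.08]])
    r=minimize(f,guess,method="Nelder-Mead",options=dict(initial_simplex=s,xatol=1e-4,fatol=1e-4))
    y=(r.x[2]+np.pi/2)%np.pi-np.pi/2
    return np.round([r.x[0],r.x[1],y],4),round(r.fun,3)
E
cat > m.py <<'E'
from h import *
c=cam("top")
for n,uv in dict(base=(237,203),A=(374,174),B=(389,230)).items():
    m,s,_=wood(c,uv); print(n,boxfit(c,m),s.tolist())
s=cam("side")
for n,uv in dict(base=(273,262),A=(250,196),B=(296,192)).items():
    m,st,_=wood(s,uv); print(n,boxfit(s,m),st.tolist())
hsv=cv2.cvtColor(c["img"],cv2.COLOR_RGB2HSV)
cr=c["img"][150:270,210:420]; cv2.imwrite("pics/crop0.png",cv2.resize(cr,None,fx=3.8,fy=3.8,interpolation=cv2.INTER_CUBIC)[...,::-1])
E
python3 m.py
```

```text
base (array([ 0.5028,  0.1589, -0.1471]), np.float64(0.073)) [218, 192, 36, 21, 572]
A (array([ 0.6032, -0.2905,  1.331 ]), np.float64(0.091)) [362, 156, 25, 36, 581]
B (array([ 0.4212, -0.3349, -1.446 ]), np.float64(0.091)) [378, 212, 21, 36, 602]
base (array([ 0.5011,  0.1578, -0.1323]), np.float64(0.095)) [261, 250, 24, 27, 483]
A (array([ 0.4895, -0.0817,  1.0828]), np.float64(0.638)) [235, 190, 65, 44, 1110]
B (array([ 0.4188, -0.3351, -1.4755]), np.float64(0.135)) [282, 187, 30, 11, 282]
```

View pics/crop0.png

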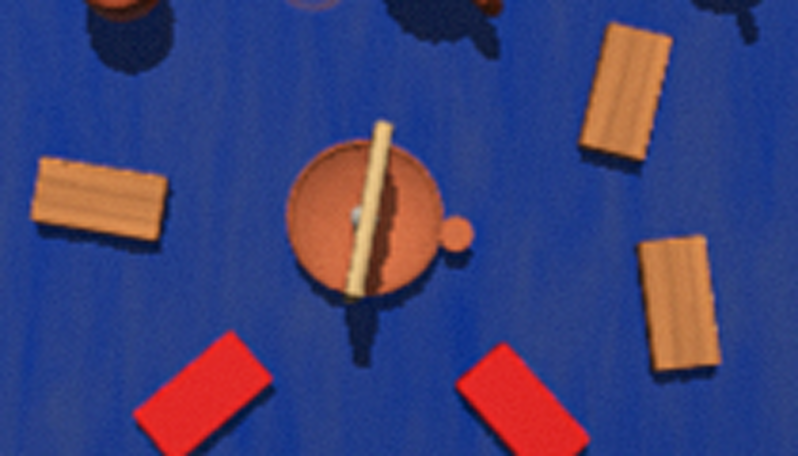

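The crop confirms it: fixed board at left, dish with handle and tab in the middle, and two plain wooden loose boards at right, with only red look-alikes nearby. The top and side fits agree within 2 mm. I'll take board B first.

Call:
{"method": "jog_arm", "body": {"deltas": [[0.02,0.0303,-0.012,0,0,-0.0206,1],[0.02,0.0303,-0.012,0,0,-0.0206,1],[0.02,0.0303,-0.012,0,0,-0.0206,1],[0.02,0.0303,-0.012,0,0,-0.0206,1],[0.02,0.0303,-0.012,0,0,-0.0206,1],[0.02,0.0303,-0.012,0,0,-0.0206,1],[0.02,0.0303,-0.012,0,0,-0.0206,1],[0.02,0.0303,-0.012,0,0,-0.0206,1],[0.02,0.0303,-0.012,0,0,-0.0206,1],[0.02,0.0303,-0.012,0,0,-0.0206,1]], "newtons": 40}}

```text
t: 1.2
eef_pos: [0.4205, -0.334, 0.1329]
tool_rot: [0.0, 0.998, 0.062, 0.0]
contact_force: [-0.1, -0.2, 0.1]
gripper_width: 0.999
grasp_force: 0.0
```

Call:
{"method": "jog_arm", "body": {"deltas": [[0,0,-0.03,0,0,0,1],[0,0,-0.03,0,0,0,1],[0,0,-0.02,0,0,0,1],[0,0,-0.013,0,0,0,1],[0,0,-0.007,0,0,0,1],[0,0,0,0,0,0,1],[0,0,0,0,0,0,0.2],[0,0,0,0,0,0,0.2],[0,0,0,0,0,0,0.2],[0,0,0,0,0,0,0.2]]}}

```text
t: 2.2
eef_pos: [0.4205, -0.3356, 0.0346]
tool_rot: [0.001, 0.998, 0.063, 0.001]
contact_force: [-1.2, 1.3, 5.3]
gripper_width: 0.637
grasp_force: 41.6
```

```bash
python3 -c "
from station import bot
o=bot.get_obs();print(bot.tip_reach,o['gripper_width'],o['grasp_force'],o['contact_force'],o['q'])"
```

```text
0.022 0.6365760178579943 41.638054847717285 [-1.17741081  1.30499629  5.3192771 ] [ 0.59023926  0.56553716 -0.04109506  2.03235693  0.04277007  0.54261991
 -0.92628028]
```

Call:
{"method": "jog_arm", "body": {"deltas": [[0,0,0.02,0,0,0,0.2],[0,0,0.045,0,0,0,0.2],[0,0,0.045,0,0,0,0.2],[0,0,0.045,0,0,0,0.2],[0,0,0.045,0,0,0,0.2],[0.008,0.03,0,0,0,0.1,0.2],[0.008,0.04,0,0,0,0.13,0.2],[0.008,0.04,0,0,0,0.13,0.2],[0.008,0.04,0,0,0,0.13,0.2],[0.008,0.04,0,0,0,0.13,0.2]]}}

```text
t: 3.2
eef_pos: [0.4599, -0.1438, 0.2341]
tool_rot: [0.001, 0.93, 0.367, 0.0]
contact_force: [0.7, -0.2, -0.4]
gripper_width: 0.642
grasp_force: 43.1
```

Call:
{"method": "jog_arm", "body": {"deltas": [[0.005,0.04,0,0,0,0.1,0.2],[0.005,0.04,0,0,0,0.1,0.2],[0.005,0.04,0,0,0,0.1,0.2],[0.005,0.04,0,0,0,0.1,0.2],[0.005,0.04,0,0,0,0.1,0.2],[0.005,0.04,0,0,0,0.1,0.2],[0.005,0.035,0,0,0,0.05,0.2],[0.005,0.025,0,0,0,0.036,0.2],[0,0,0,0,0,0,0.2],[0,0,0,0,0,0,0.2]]}}

```text
t: 4.2
eef_pos: [0.4997, 0.1548, 0.2335]
tool_rot: [0.0, 0.754, 0.657, -0.0]
contact_force: [0.2, -0.1, -1.2]
gripper_width: 0.638
grasp_force: 43.1
```

Run:
```python
from h import *
o=bot.get_obs();print(o['eef_pos'],o['tool_rot'],2*np.arctan2(o['tool_rot'][2],o['tool_rot'][1])-np.pi/2,o['contact_force'])
c=cam("side");z=o['eef_pos'][2]-.034
q=w2px(c,[o['eef_pos'][0],o['eef_pos'][1],z+.011])[0];print(q)
x,y=int(q[0]),int(q[1]);cv2.imwrite("pics/s1.png",cv2.resize(c["img"][max(0,y-80):y+100,max(0,x-120):x+120],None,fx=3,fy=3)[...,::-1])
```

```text
[0.49970516 0.15482263 0.23353721] [ 2.39136801e-04  7.54310162e-01  6.56518179e-01 -5.44817302e-05] -0.1384092075885992 [ 0.24124495 -0.11583477 -1.16476317]
[274.5135646  202.78736651]
```

View pics/s1.png

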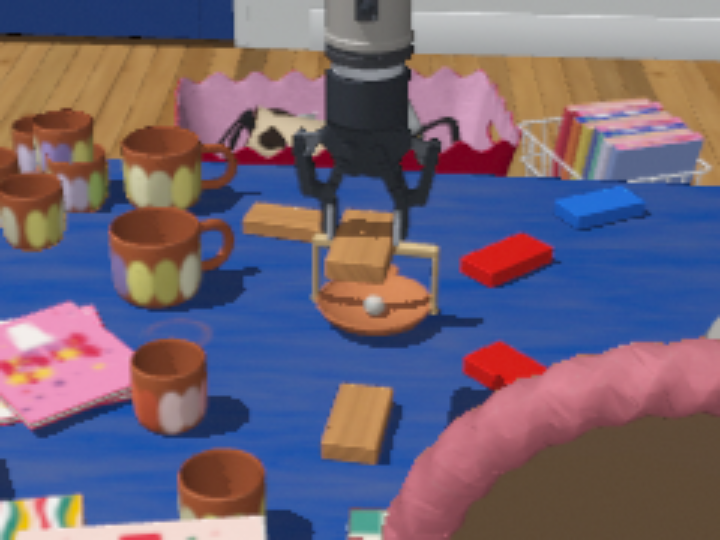

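The board hangs level in the jaws over the fixed board. Lowering it.

Call:
{"method": "jog_arm", "body": {"deltas": [[0.001,0.002,-0.03,0,0,0,0.2],[0.001,0.002,-0.035,0,0,0,0.2],[0,0,-0.035,0,0,0,0.2],[0,0,-0.03,0,0,0,0.2],[0,0,-0.02,0,0,0,0.2],[0,0,-0.012,0,0,0,0.2],[0,0,-0.008,0,0,0,0.2],[0,0,-0.004,0,0,0,0.2],[0,0,-0.002,0,0,0,0.2],[0,0,0,0,0,0,0.2]]}}

```text
t: 5.25
eef_pos: [0.5023, 0.1589, 0.0579]
tool_rot: [0.0, 0.755, 0.656, 0.0]
contact_force: [-0.6, -0.3, 0.1]
gripper_width: 0.631
grasp_force: 43.0
```

Call:
{"method": "jog_arm", "body": {"deltas": [[0,0,-0.001,0,0,0,0.2],[0,0,0,0,0,0,0.9],[0,0,0,0,0,0,0.9],[0,0,0,0,0,0,0.9],[0,0,0.02,0,0,0,0.9],[0,0,0.04,0,0,0,1],[0,0,0.04,0,0,0,1],[0,0,0.04,0,0,0,1],[0.005,-0.03,0.04,0,0,-0.1,1],[0.008,-0.04,0,0,0,-0.14,1]]}}

```text
t: 6.25
eef_pos: [0.5176, 0.0917, 0.2421]
tool_rot: [0.002, 0.827, 0.561, 0.005]
contact_force: [1.0, -0.3, 0.1]
gripper_width: 1.0
grasp_force: 0.0
```

Call:
{"method": "jog_arm", "body": {"deltas": [[0.01,-0.042,0,0,0,-0.145,1],[0.01,-0.042,0,0,0,-0.145,1],[0.01,-0.042,0,0,0,-0.145,1],[0.01,-0.042,0,0,0,-0.145,1],[0.01,-0.042,0,0,0,-0.145,1],[0.01,-0.042,0,0,0,-0.145,1],[0.01,-0.042,0,0,0,-0.145,1],[0.01,-0.042,0,0,0,-0.145,1],[0.008,-0.042,0,0,0,-0.145,1],[0,0,0,0,0,-0.126,1]]}}

```text
t: 7.25
eef_pos: [0.6016, -0.2972, 0.2358]
tool_rot: [0.002, 0.992, -0.126, 0.0]
contact_force: [-0.6, -0.6, 0.7]
gripper_width: 0.999
grasp_force: 0.0
```

Run:
```python
from h import *
o=bot.get_obs();print(o['eef_pos'],2*np.arctan2(o['tool_rot'][2],o['tool_rot'][1])-np.pi/2)
c=cam("top")
m,s,_=wood(c,(237,200));print(s)
print(boxfit(c,m,0,None,.044),boxfit(c,m,.022,None,.022))
cv2.imwrite("pics/t2.png",cv2.resize(c["img"][150:260,180:420],None,fx=3.3,fy=3.3,interpolation=cv2.INTER_CUBIC)[...,::-1])
c=cam("side");m,s,_=wood(c,(273,257));print(s,boxfit(c,m,0,[.502,.158,-.14],.044))
```

```text
[ 0.6015672  -0.29715106  0.2357761 ] -1.8244525388557074
[217 191  36  22 599]
(array([ 0.5034,  0.1612, -0.1558]), np.float64(0.096)) (array([ 0.5025,  0.1596, -0.1445]), np.float64(0.063))
[261 244  24  33 622] (array([ 0.5014,  0.1577, -0.1247]), np.float64(0.083))
```

View pics/t2.png

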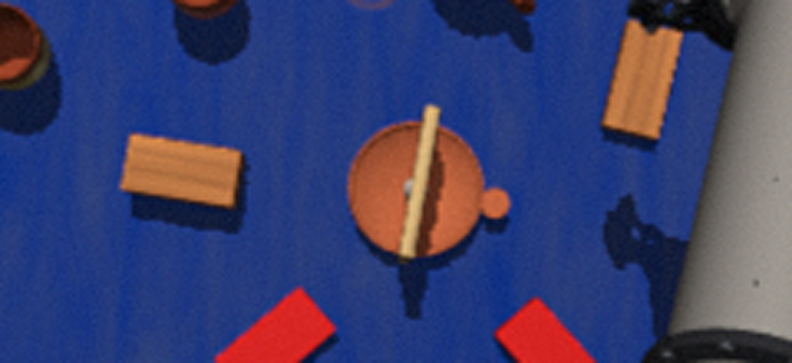

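The board sits flush on the fixed one: both fits are within 1 mm, 0.01 rad. Now the other board.

Call:
{"method": "jog_arm", "body": {"deltas": [[0.0015,0.0065,-0.03,0,0,0.013,1],[0,0,-0.04,0,0,0,1],[0,0,-0.04,0,0,0,1],[0,0,-0.035,0,0,0,1],[0,0,-0.025,0,0,0,1],[0,0,-0.015,0,0,0,1],[0,0,-0.01,0,0,0,1],[0,0,-0.005,0,0,0,1],[0,0,0,0,0,0,1],[0,0,0,0,0,0,0.2]]}}

```text
t: 8.35
eef_pos: [0.6052, -0.2828, 0.0373]
tool_rot: [0.0, 0.994, -0.113, 0.001]
contact_force: [-0.6, -0.2, 0.1]
gripper_width: 0.862
grasp_force: 0.0
```

Call:
{"method": "jog_arm", "body": {"deltas": [[0,0,0,0,0,0,0.2],[0,0,0,0,0,0,0.2],[0,0,0,0,0,0,0.2],[0,0,0,0,0,0,0.2]]}}

```text
t: 8.75
eef_pos: [0.6114, -0.2826, 0.0442]
tool_rot: [0.001, 0.994, -0.112, 0.007]
contact_force: [-0.2, 10.2, 34.1]
gripper_width: 0.202
grasp_force: 17.2
```

The jaws closed above the board: open pads stand further back than I allowed for. I'll lift, open and look again.

Call:
{"method": "jog_arm", "body": {"deltas": [[0,0,0.02,0,0,0,0.2],[0,0,0.03,0,0,0,0.4],[0,0,0.04,0,0,0,1],[0,0,0.04,0,0,0,1],[0,0.04,0,0,0,0,1],[0,0.05,0,0,0,0,1],[0,0.05,0,0,0,0,1],[0,0,0,0,0,0,1],[0,0,0,0,0,0,1]]}}

```text
t: 9.65
eef_pos: [0.605, -0.1408, 0.1672]
tool_rot: [-0.0, 0.994, -0.111, 0.001]
contact_force: [-0.1, -0.5, 0.9]
gripper_width: 1.0
grasp_force: 0.0
```

Run:
```python
from h import *
o=bot.get_obs();print(o['eef_pos'],o['tool_rot'],2*np.arctan2(o['tool_rot'][2],o['tool_rot'][1])-np.pi/2)
c=cam("top")
m,s,_=wood(c,(374,174));print(s,boxfit(c,m))
cv2.imwrite("pics/t3.png",cv2.resize(c["img"][110:270,220:440],None,fx=3.3,fy=3.3,interpolation=cv2.INTER_CUBIC)[...,::-1])
c=cam("side");m,s,_=wood(c,(250,196));print(s)
```

```text
[ 0.60497708 -0.14078018  0.16722403] [-1.16379106e-04  9.93814178e-01 -1.11052510e-01  8.40325611e-04] -1.7933605045474117
[372 157  16  36 372] (array([ 0.6006, -0.2937,  1.2621]), np.float64(0.385))
[ 235  189   65   45 1123]
```

View pics/t3.png

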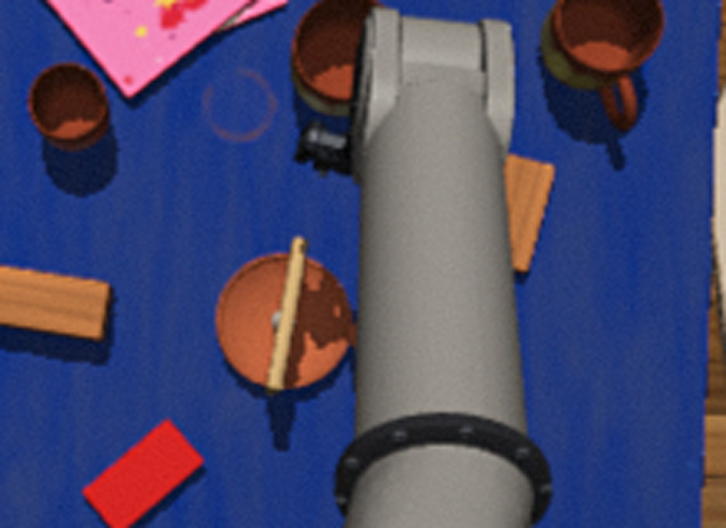

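Call:
{"method": "jog_arm", "body": {"deltas": [[0,-0.05,0.01,0,0,0,1],[0,-0.05,0.01,0,0,0,1],[0,-0.05,0,0,0,0,1],[0,-0.05,0,0,0,0,1],[-0.01,-0.05,0,0,0,0,1],[-0.01,-0.02,0,0,0,0,1],[0,0,0,0,0,0,1]]}}

```text
t: 10.45
eef_pos: [0.5796, -0.4182, 0.1855]
tool_rot: [0.002, 0.993, -0.119, -0.001]
contact_force: [0.2, -0.4, -0.7]
gripper_width: 1.002
grasp_force: 0.0
```

Run:
```python
from h import *
o=bot.get_obs();print(o['eef_pos'],o['tool_rot'],2*np.arctan2(o['tool_rot'][2],o['tool_rot'][1])-np.pi/2)
c=cam("top")
m,s,_=wood(c,(374,174));print(s,boxfit(c,m))
c2=cam("side");m,s,_=wood(c2,(250,196));print(s)
a=cv2.resize(c["img"][130:250,330:430],None,fx=4,fy=4);b=cv2.resize(c2["img"][170:230,220:320],None,fx=4,fy=4)
b=np.vstack([b,0*b]);cv2.imwrite("pics/t4.png",np.hstack([a,b])[...,::-1])
```

```text
[ 0.57958131 -0.41822545  0.185541  ] [ 2.18131591e-03  9.92951140e-01 -1.18500476e-01 -9.55272375e-04] -1.8083561661084548
[363 156  25  37 581] (array([ 0.6019, -0.2941,  1.2892]), np.float64(0.091))
[ 235  189   65   45 1114]
```

View pics/t4.png

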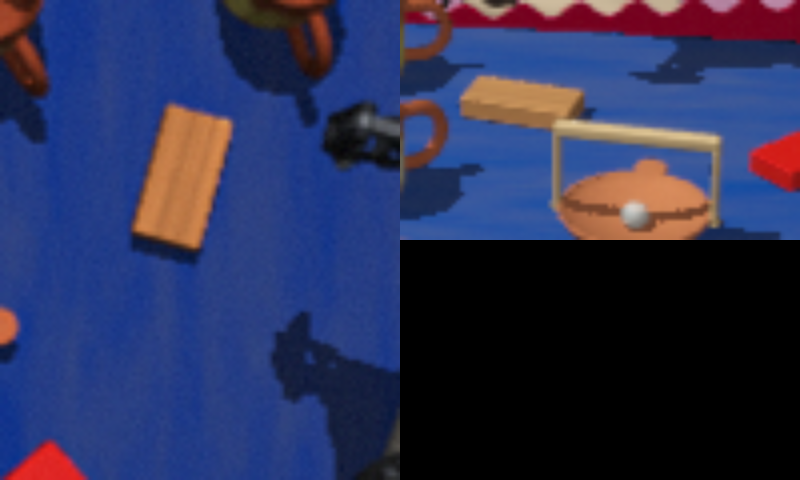

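The board lies flat at about (0.602, -0.294), turned slightly to 1.289 rad. Regrasp it lower.

Call:
{"method": "jog_arm", "body": {"deltas": [[0.006,0.03,-0.02,0,0,-0.02,1],[0.006,0.04,-0.02,0,0,-0.02,1],[0.006,0.04,-0.02,0,0,-0.005,1],[0.004,0.014,-0.03,0,0,0,1],[0,0,-0.02,0,0,0,1],[0,0,0,0,0,0,1],[0,0,0,0,0,0,1]]}}

```text
t: 11.25
eef_pos: [0.6069, -0.2854, 0.0761]
tool_rot: [0.0, 0.991, -0.135, 0.0]
contact_force: [0.0, -0.0, 0.8]
gripper_width: 0.999
grasp_force: 0.0
```

Call:
{"method": "jog_arm", "body": {"deltas": [[-0.005,-0.0086,0,0,0,-0.011,1],[0,0,0,0,0,0,1],[0,0,-0.02,0,0,0,1],[0,0,-0.018,0,0,0,1],[0,0,-0.01,0,0,0,1],[0,0,-0.003,0,0,0,1],[0,0,0,0,0,0,1],[0,0,0,0,0,0,1]]}}

```text
t: 12.05
eef_pos: [0.602, -0.2944, 0.0252]
tool_rot: [0.0, 0.99, -0.141, 0.0]
contact_force: [-0.4, -0.9, 1.0]
gripper_width: 0.999
grasp_force: 0.0
```

Call:
{"method": "jog_arm", "body": {"deltas": [[0,0,0,0,0,0,0.2],[0,0,0,0,0,0,0.2],[0,0,0,0,0,0,0.2],[0,0,0,0,0,0,0.2],[0,0,0,0,0,0,0.2]]}}

```text
t: 12.55
eef_pos: [0.6021, -0.2945, 0.0256]
tool_rot: [0.0, 0.99, -0.141, 0.001]
contact_force: [-1.4, 0.1, 5.8]
gripper_width: 0.643
grasp_force: 43.8
```

Call:
{"method": "jog_arm", "body": {"deltas": [[0,0,0.02,0,0,0,0.2],[0,0,0.04,0,0,0,0.2],[0,0,0.04,0,0,0,0.2],[0,0,0.045,0,0,0,0.2],[0,0,0.045,0,0,0,0.2],[-0.006,0.03,0.01,0,0,0.11,0.2],[-0.009,0.038,0,0,0,0.13,0.2],[-0.009,0.038,0,0,0,0.13,0.2],[-0.009,0.038,0,0,0,0.13,0.2],[-0.009,0.038,0,0,0,0.13,0.2]]}}

```text
t: 13.55
eef_pos: [0.5586, -0.1107, 0.2244]
tool_rot: [-0.0, 0.984, 0.176, -0.0]
contact_force: [0.2, 0.2, -0.6]
gripper_width: 0.646
grasp_force: 43.0
```

Call:
{"method": "jog_arm", "body": {"deltas": [[-0.009,0.038,0,0,0,0.14,0.2],[-0.009,0.038,0,0,0,0.14,0.2],[-0.009,0.038,0,0,0,0.14,0.2],[-0.009,0.038,0,0,0,0.14,0.2],[-0.008,0.038,0,0,0,0.14,0.2],[-0.006,0.034,0,0,0,0.14,0.2],[-0.005,0.03,0,0,0,0.13,0.2],[-0.003,0.018,0,0,0,0.113,0.2],[0,0,0,0,0,0,0.2],[0,0,0,0,0,0,0.2]]}}

```text
t: 14.55
eef_pos: [0.5014, 0.1591, 0.2243]
tool_rot: [0.0, 0.756, 0.655, -0.001]
contact_force: [-0.3, -0.3, -1.1]
gripper_width: 0.646
grasp_force: 43.0
```

Call:
{"method": "jog_arm", "body": {"deltas": [[0,0,-0.02,0,0,0,0.2],[0,0,-0.04,0,0,0,0.2],[0,0,-0.03,0,0,0,0.2],[0,0,-0.01,0,0,0,0.2],[0,0,0,0,0,0,0.2],[0,0,0,0,0,0,0.2]]}}

```text
t: 15.15
eef_pos: [0.5025, 0.1595, 0.1258]
tool_rot: [0.0, 0.755, 0.655, 0.001]
contact_force: [-0.0, -0.2, -0.9]
gripper_width: 0.648
grasp_force: 43.0
```

Run:
```python
from h import *
o=bot.get_obs();print(o['eef_pos'],2*np.arctan2(o['tool_rot'][2],o['tool_rot'][1])-np.pi/2)
```

```text
[0.50250304 0.15951868 0.12578066] -0.14163465513241702
```

Call:
{"method": "jog_arm", "body": {"deltas": [[0,0,-0.02,0,0,0,0.2],[0,0,-0.015,0,0,0,0.2],[0,0,-0.01,0,0,0,0.2],[0,0,-0.006,0,0,0,0.2],[0,0,-0.003,0,0,0,0.2],[0,0,-0.001,0,0,0,0.2],[0,0,0,0,0,0,0.2],[0,0,0,0,0,0,0.2]]}}

```text
t: 15.95
eef_pos: [0.5018, 0.1599, 0.0701]
tool_rot: [0.0, 0.755, 0.656, 0.0]
contact_force: [0.7, 0.1, -1.5]
gripper_width: 0.648
grasp_force: 43.1
```

Call:
{"method": "jog_arm", "body": {"deltas": [[0,0,-0.0005,0,0,0,0.2],[0,0,0,0,0,0,0.9],[0,0,0,0,0,0,0.9],[0,0,0,0,0,0,0.9],[0,0,0.02,0,0,0,0.9],[0,0,0.04,0,0,0,1],[0,0,0.04,0,0,0,1],[0,0,0.04,0,0,0.1,1],[0,0,0.02,0,0,0.14,1],[0,-0.02,0,0,0,0.14,1]]}}

```text
t: 16.95
eef_pos: [0.5032, 0.1433, 0.2333]
tool_rot: [0.002, 0.613, 0.79, 0.004]
contact_force: [-0.4, 0.0, 1.2]
gripper_width: 0.997
grasp_force: 0.0
```

Call:
{"method": "jog_arm", "body": {"deltas": [[0,-0.04,0,0,0,0.14,1],[0,-0.04,0,0,0,0.14,1],[0,-0.04,0,0,0,0.14,1],[0,-0.04,0,0,0,0.14,1],[0,-0.04,0,0,0,0.14,1],[0,-0.04,0,0,0,0.14,1],[0,-0.04,0,0,0,0.14,1],[0,-0.04,0,0,0,0.14,1],[0,-0.04,0,0,0,0.1,1],[0,0,0,0,0,0,1]]}}

```text
t: 17.95
eef_pos: [0.5002, -0.2273, 0.2287]
tool_rot: [-0.0, 0.059, 0.998, -0.001]
contact_force: [-0.3, 0.4, 0.1]
gripper_width: 0.999
grasp_force: 0.0
```

Run:
```python
from h import *
o=bot.get_obs();print(o['eef_pos'],2*np.arctan2(o['tool_rot'][2],o['tool_rot'][1])-np.pi/2)
c=cam("top"); m,s,_=wood(c,(237,200));print(s,boxfit(c,m,.044))
c2=cam("side");m,s,_=wood(c2,(273,250));print(s,boxfit(c2,m,0,[.502,.158,-.14],.066))
# dish bar from the start pictures: pale wood
for n,cc in(("top",c),("side",c2)):
    im=cv2.imread(f"pics/{n}0.png"); h=cv2.cvtColor(im,cv2.COLOR_BGR2HSV)
    bx=(285,165,345,245) if n=="top" else (250,190,310,240)
    sub=h[bx[1]:bx[3],bx[0]:bx[2]]; mk=cv2.inRange(sub,(14,40,140),(30,180,255))
    ys,xs=np.nonzero(mk); 
    if n=="top":
        r=cv2.minAreaRect(np.c_[xs+bx[0],ys+bx[1]].astype(np.float32)); b=cv2.boxPoints(r)
        W=np.array([px2w(cc,q,.102) for q in b]); print(len(xs),r,np.round(W,4))
        e=max((W[1]-W[0],W[2]-W[1]),key=np.linalg.norm); print("bar centre",W.mean(0),"axis",e[:2],np.arctan2(-e[0],e[1]))
        rd=cv2.inRange(h,(0,90,40),(13,255,255)); n_,l,s,ce=cv2.connectedComponentsWithStats(rd[160:250,270:350])
        print(s.tolist(),ce+[270,160])
    p=w2px(cc,W.mean(0)); print(n,p)
v=np.vstack([cv2.resize(c["img"][160:260,190:390],None,fx=3,fy=3),cv2.resize(c2["img"][180:280,210:410],None,fx=3,fy=3)])
cv2.imwrite("pics/v5.png",v[...,::-1])
```

```text
[ 0.50023164 -0.2272883   0.22867344] 1.4529702444369232
[216 190  37  23 623] (array([ 0.5019,  0.1591, -0.1284]), np.float64(0.059))
[261 238  24  39 761] (array([ 0.5014,  0.1574, -0.1185]), np.float64(0.078))
209 ((306.5133972167969, 204.5906219482422), (4.808060646057129, 45.70553970336914), 10.007980346679688) [[ 0.4218 -0.0482  0.102 ]
 [ 0.5593 -0.0708  0.102 ]
 [ 0.5569 -0.0852  0.102 ]
 [ 0.4195 -0.0625  0.102 ]]
bar centre [ 0.48937271 -0.06668755  0.102     ] axis [ 0.13746505 -0.02262119] -1.733894187511448
[[0, 0, 80, 90, 5877], [16, 27, 22, 40, 578], [36, 28, 28, 40, 586], [0, 78, 11, 12, 71], [62, 81, 18, 9, 88]] [[310.02399183 202.83597073]
 [296.0916955  205.35813149]
 [317.13651877 209.12116041]
 [273.23943662 245.26760563]
 [340.97727273 246.32954545]]
top [[306.53176093 204.48465751]]
side [[278.36425706 201.6133168 ]]
```

View pics/v5.png

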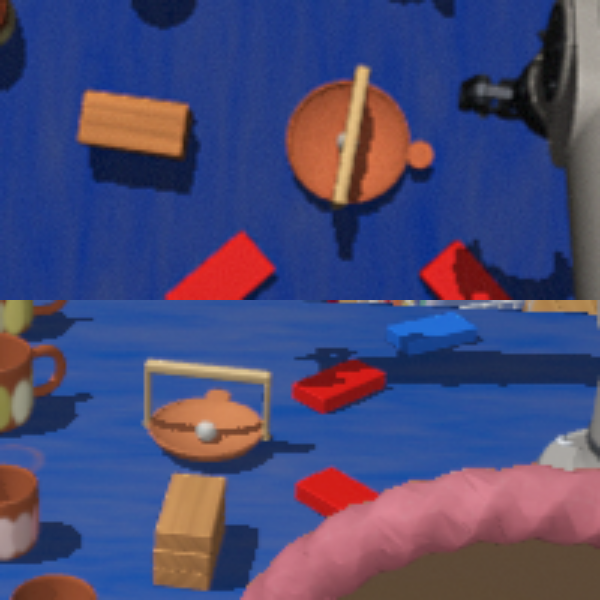

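The pile is flush: both fits agree, with three boards stacked. The dish is untouched, bar middle (0.489, -0.067), dish x axis at 1.41 rad. Go over the handle.

Call:
{"method": "jog_arm", "body": {"deltas": [[-0.002,0.03,0,0,0,-0.02,1],[-0.003,0.045,0,0,0,-0.025,1],[-0.003,0.045,-0.01,0,0,0,1],[-0.003,0.0406,-0.03,0,0,0,1],[0,0,-0.025,0,0,0,1],[0,0,-0.015,0,0,0,1],[0,0,0,0,0,0,1],[0,0,0,0,0,0,1]]}}

```text
t: 18.85
eef_pos: [0.4909, -0.0604, 0.15]
tool_rot: [0.0, 0.078, 0.997, 0.0]
contact_force: [0.4, 0.4, 0.2]
gripper_width: 0.995
grasp_force: 0.0
```

Run:
```python
from h import *
o=bot.get_obs();print(o['eef_pos'],o['tool_rot'],2*np.arctan2(o['tool_rot'][2],o['tool_rot'][1])-np.pi/2)
c=bot.read_camera("wrist");print(c["K"][0,0],c["eye"])
cv2.imwrite("pics/w6.png",c["img"][...,::-1])
```

```text
[ 0.49093189 -0.06044284  0.14997186] [8.16324809e-05 7.83286341e-02 9.96927589e-01 3.39840983e-06] 1.4139784223840661
325.19226210127806 [ 0.41811635 -0.04906738  0.27208202]
```

View pics/w6.png

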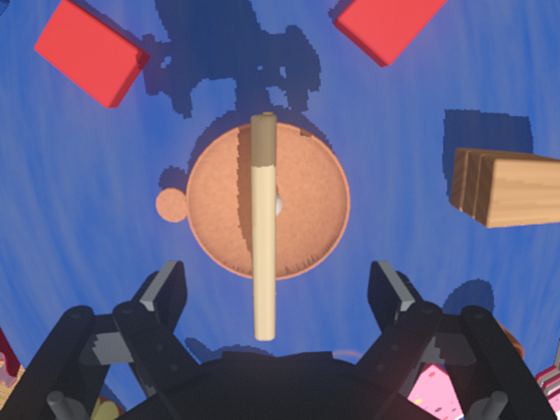

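The wrist view shows the bar upright at column 264 and the jaw middle at about 278. The bar is therefore about 6 mm to -y, which matches the measured offset. I'll shift, descend and close gently.

Call:
{"method": "jog_arm", "body": {"deltas": [[-0.0015,-0.0063,0,0,0,-0.006,1],[0,0,0,0,0,0,0.8],[0,0,-0.02,0,0,0,0.7],[0,0,-0.02,0,0,0,0.6],[0,0,-0.01,0,0,0,0.5],[0,0,-0.004,0,0,0,0.45],[0,0,0,0,0,0,0.4],[0,0,0,0,0,0,0.35],[0,0,0,0,0,0,0.3]], "newtons": 60}}

```text
t: 19.8
eef_pos: [0.4897, -0.0664, 0.0963]
tool_rot: [0.001, 0.081, 0.997, -0.0]
contact_force: [-0.3, -0.2, -0.2]
gripper_width: 0.302
grasp_force: 0.0
```

Call:
{"method": "jog_arm", "body": {"deltas": [[0,0,0,0,0,0,0.28],[0,0,0,0,0,0,0.26],[0,0,0,0,0,0,0.24],[0,0,0,0,0,0,0.22],[0,0,0,0,0,0,0.2],[0,0,0,0,0,0,0.18],[0,0,0,0,0,0,0.16],[0,0,0,0,0,0,0.1],[0,0,0,0,0,0,0.0],[0,0,0,0,0,0,0.0]]}}

```text
t: 20.8
eef_pos: [0.489, -0.0666, 0.0955]
tool_rot: [-0.0, 0.081, 0.997, -0.0]
contact_force: [-2.0, -2.4, 0.3]
gripper_width: 0.153
grasp_force: 58.5
```

Call:
{"method": "jog_arm", "body": {"deltas": [[0,0,0.003,0,0,0,0],[0,0,0.006,0,0,0,0],[0,0,0.01,0,0,0,0],[0,0,0.014,0,0,0,0],[0,0,0.018,0,0,0,0],[0,0,0.018,0,0,0,0],[0,0,0.014,0,0,0,0],[0,0,0.01,0,0,0,0],[0,0,0.005,0,0,0,0],[0,0,0.002,0,0,0,0]]}}

```text
t: 21.8
eef_pos: [0.4891, -0.0665, 0.196]
tool_rot: [0.0, 0.081, 0.997, -0.0]
contact_force: [-0.9, -0.5, -4.5]
gripper_width: 0.156
grasp_force: 58.5
```

Run:
```python
from h import *
c=cam("side");w=bot.read_camera("wrist")
v=np.hstack([cv2.resize(c["img"][140:250,220:340],(400,367)),cv2.resize(w["img"],(400,300))[:367] if 0 else cv2.copyMakeBorder(cv2.resize(w["img"],(400,300)),0,67,0,0,cv2.BORDER_CONSTANT)])
cv2.imwrite("pics/v7.png",v[...,::-1])
```

```text
(no output)
```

View pics/v7.png

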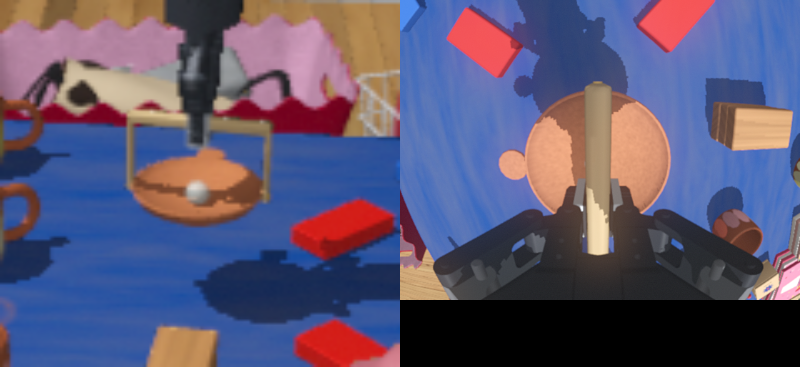

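The dish hangs level with the marble in the middle, and the tab still points to -y. Now the turn and the carry, gently.

Call:
{"method": "jog_arm", "body": {"deltas": [[0.0004,0.001,0.001,0,0,-0.02,0],[0.0004,0.002,0.003,0,0,-0.03,0],[0.0004,0.003,0.005,0,0,-0.04,0],[0.0004,0.004,0.005,0,0,-0.05,0],[0.0004,0.005,0.005,0,0,-0.05,0],[0.0004,0.006,0.005,0,0,-0.05,0],[0.0004,0.007,0.005,0,0,-0.05,0],[0.0004,0.008,0.004,0,0,-0.05,0],[0.0004,0.009,0.002,0,0,-0.05,0],[0.0004,0.01,0.0005,0,0,-0.05,0]]}}

```text
t: 22.9
eef_pos: [0.4932, -0.0109, 0.2312]
tool_rot: [-0.0, 0.298, 0.955, 0.0]
contact_force: [0.3, -0.0, -3.4]
gripper_width: 0.152
grasp_force: 58.5
```

Call:
{"method": "jog_arm", "body": {"deltas": [[0.0006,0.011,0,0,0,-0.06,0],[0.0006,0.012,0,0,0,-0.06,0],[0.0006,0.012,0,0,0,-0.06,0],[0.0006,0.012,0,0,0,-0.06,0],[0.0006,0.012,0,0,0,-0.06,0],[0.0006,0.012,0,0,0,-0.06,0],[0.0006,0.012,0,0,0,-0.06,0],[0.0006,0.012,0,0,0,-0.06,0],[0.0006,0.012,0,0,0,-0.06,0],[0.0006,0.012,0,0,0,-0.06,0]]}}

```text
t: 23.9
eef_pos: [0.4989, 0.1084, 0.2308]
tool_rot: [-0.0, 0.567, 0.824, -0.0]
contact_force: [0.6, 0.2, -4.1]
gripper_width: 0.153
grasp_force: 58.5
```

Call:
{"method": "jog_arm", "body": {"deltas": [[0.0003,0.011,0,0,0,-0.07,0],[0.0003,0.01,0,0,0,-0.07,0],[0.0003,0.008,0,0,0,-0.07,0],[0.0003,0.007,0,0,0,-0.07,0],[0.0003,0.005,0,0,0,-0.06,0],[0.0003,0.004,0,0,0,-0.06,0],[0.0003,0.003,0,0,0,-0.05,0],[0.0003,0.0015,0,0,0,-0.03,0],[0.0003,0.001,0,0,0,-0.02,0],[0.0003,0,0,0,0,-0.004,0]]}}

```text
t: 24.9
eef_pos: [0.5019, 0.1584, 0.2309]
tool_rot: [-0.0, 0.753, 0.658, -0.0]
contact_force: [0.4, 0.6, -4.3]
gripper_width: 0.154
grasp_force: 58.5
```

Call:
{"method": "jog_arm", "body": {"deltas": [[0,0,0,0,0,0,0],[0,0,0,0,0,0,0],[0,0,0,0,0,0,0],[0,0,0,0,0,0,0],[0,0,0,0,0,0,0],[0,0,0,0,0,0,0],[0,0,0,0,0,0,0],[0,0,0,0,0,0,0],[0,0,0,0,0,0,0],[0,0,0,0,0,0,0]]}}

```text
t: 25.9
eef_pos: [0.5021, 0.1581, 0.2311]
tool_rot: [0.0, 0.753, 0.658, 0.0]
contact_force: [-0.4, 0.6, -3.5]
gripper_width: 0.149
grasp_force: 58.5
```

Run:
```python
from h import *
o=bot.get_obs();print(o['eef_pos'],o['tool_rot'],2*np.arctan2(o['tool_rot'][2],o['tool_rot'][1])-np.pi/2,o['grasp_force'],o['contact_force'])
# side view: marble (grey, low saturation) against its expected pixel; handle bar slope, via masks
c=cam("side");h=cv2.cvtColor(c["img"],cv2.COLOR_RGB2HSV)
d=np.array([*o['eef_pos'][:2],o['eef_pos'][2]-.0955])
for P in (d+[0,0,.018],d+[.02,0,.018],d+[0,.02,.018]): print("marble exp",w2px(c,P)[0])
q=w2px(c,d+[0,0,.018])[0].astype(int)
x0,y0=q-[25,18]; s=h[y0:y0+36,x0:x0+50]; m=cv2.inRange(s,(0,0,120),(180,60,255))
n,l,st,ce=cv2.connectedComponentsWithStats(m); print([(r.tolist(),(k+[x0,y0]).round(1).tolist()) for r,k in zip(st[1:],ce[1:]) if r[4]>5])
# bar ends and tab, as seen from the side, terracotta blob centre vs expected
m=cv2.inRange(h,(2,110,60),(14,255,255)); n,l,st,ce=cv2.connectedComponentsWithStats(m)
i=[k for k in range(1,n) if st[k,4]>100 and np.hypot(*(ce[k]-q))<60]; print([(st[k].tolist(),ce[k].round(1).tolist()) for k in i])
a=-.135;yv=np.array([-np.sin(a),np.cos(a),0]);xv=np.array([np.cos(a),np.sin(a),0])
print("tab tip exp",w2px(c,d-xv*.093+[0,0,.02]),"rim x/y",w2px(c,[d+xv*.0665+[0,0,.027],d-xv*.0665+[0,0,.027]]))
m,s,_=wood(c,(273,262));print("pile",s)
```

```text
[0.50210971 0.1581162  0.23108274] [1.46615005e-05 7.53200580e-01 6.57790912e-01 4.24845620e-05] -0.13503221127414977 58.50711464881897 [-0.39410506  0.56093792 -3.48936393]
marble exp [273.33200229 220.93321863]
marble exp [266.37517639 220.76868461]
marble exp [273.17781711 224.3852089 ]
[([29, 0, 2, 4, 6], [277.3, 203.8]), ([25, 16, 5, 7, 32], [274.8, 220.9])]
[([252, 209, 16, 23, 277], [260.9, 219.8]), ([273, 208, 33, 25, 471], [285.0, 220.3]), ([262, 239, 23, 38, 491], [274.6, 257.6])]
tab tip exp [[305.59262507 223.23727799]] rim x/y [[250.58836178 216.14952438]
 [296.44296037 220.26341968]]
pile [261 238  24  39 759]
```

Call:
{"method": "jog_arm", "body": {"deltas": [[0,0,0,0,0,0,0],[0,0,0,0,0,0,0],[0,0,0,0,0,0,0],[0,0,0,0,0,0,0],[0,0,0,0,0,0,0],[0,0,0,0,0,0,0],[0,0,0,0,0,0,0],[0,0,0,0,0,0,0],[0,0,0,0,0,0,0],[0,0,0,0,0,0,0]]}}

```text
t: 26.95
eef_pos: [0.5021, 0.1581, 0.2311]
tool_rot: [-0.0, 0.753, 0.658, 0.0]
contact_force: [0.0, -0.2, -4.0]
gripper_width: 0.151
grasp_force: 58.5
```

```bash
python3 -c "
from station import bot
print(bot.hand_in())"
```

```text
the job is handed in; nothing more can be done
None
```

Job handed in at about 27 s (no verdict came back): both boards stacked flush on the fixed one, and the dish held still about 7 cm above the pile, tab to the robot, marble last measured within about 5 mm of the middle.

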